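# Mesh the lead former's drive gear and hold it home

## Robot

A 6-joint arm with a two-finger parallel gripper is mounted at the origin on a cart in front of the work surface, level with it; the furniture and walls round the work are solid. World frame = base frame: x ahead of the robot, y to its left, z up, the work surface at z = 0. Lengths are in m, angles in rad, forces in N, time in s.
With the tool pointing down it reaches from about 0.225 to 0.875 m from the base axis. Payload 3.4 kg.
Tool frame: the origin (TCP) lies midway between the tips of the shut fingers; the grasp point (between the pads) lies 19 mm behind it; z points along the fingers, y is the line along which they close (so a half turn about z gives the same grasp; the last joint's range is limited). The gripper opens to 85 mm and grips with 20 to 120 N. Pads are 22 mm wide; open, the fingers measure 114 mm over their backs; the gripper's body (76 mm by 85 mm) begins 54 mm behind the grasp point. The pads swing forward as they close: fully open they stand 13 mm farther back than shut.
Start: joints at [-1.324, 0.276, 1.505, -0, 1.361, -0.121], TCP at [0.207, -0.537, 0.231] pointing down, gripper open.
Joint ranges: [-2.89, 2.89], [-0.75, 2.08], [0.22, 2.7], [-1.18, 4.32], [0.11, 2.71], [-2.7, 2.7]. Speed limits (rad/s): [2.57, 2.57, 3.14, 3.14, 3.14, 3.14].

## Interface

Orientations are given as a rotation vector (axis times angle).
In Python, from bench import r gives the robot as it stands.
- The arm moves only by the shell command python3 -m crank 'ROWS' [OPENING]. ROWS is JSON, one flat list of numbers, 6 for each row, row after row: the shift along the tool's x, y, z normalised to -1 to 1, where 1 is 500 mm, then the turn, a rotation vector about the tool's x, y, z normalised to -1 to 1, where 1 is 0.5 rad. In form: [dx, dy, dz, wx, wy, wz, dx, dy, dz, wx, wy, wz, ...]. A call has 1 to 8 rows; each row shifts and turns the commanded pose from where the row before left it, along the tool's axes as they then stand; what a row does not reach is not made up. A row lasts 1/12 s, in which the tool goes at most 41.7 mm and 7.16 degrees, less where a joint would pass 70% of its speed; a pose out of reach is approached as far as the arm can. A call with a number of a shift or a turn outside -1 to 1 is refused whole. A call with a gripper value outside its range is refused whole. OPENING is the opening, from 0 (shut) to 1 (fully open), set as the call begins (- or left out, the last holds). The fingers move at their own pace and stop on an object; the grip force is fixed at half the most. Time passes only in rows, so rows that do not move let the fingers close. It gives the time, the measured TCP pose, the force, the opening and the grip force at its end, in the units of the state.
- r.observe(): the state, without advancing time (a new reading comes with each control period).
- r.snapshot(name): name is "scene" or "side" or "wrist"; returns (picture, depth): 480x640x3 uint8, red, green, blue; 480x640 float32, m along the optical axis (not along the pixel's ray), 0 where there is no reading.
- r.calibration(name): a dict with "camera_matrix" (3x3 intrinsics, pixels), "R" (3x3) and "t" (3): a world point X has camera coordinates R X + t. Camera axes: x right, y down, z forward; pixel columns grow to the right and rows downward; lengths in m; the calibration is good to about 2 mm. A picture is of the moment at which its call begins: read the wrist's pose just before it. calibration takes no time and is no camera call; for the wrist camera it gives the pose at the moment of the call.
- r.close_job(): hands the job in; it is judged then, once.
The state is a dict: "clock": time; "joint_positions": joint angles; "qvel": joint speeds; "tau": joint torques, N m; "eef_pos": TCP position; "tcp_rot": TCP orientation; "contact_force": force on the tool from outside, world axes, zero at the start; "moment": the same for the moment, N m; "width": finger opening in m; "grip_force": force on a finger pad.
Only numpy, scipy, OpenCV 4.12 (cv2) and the standard library are available. Lean on these libraries where they do the work, as an engineer would, in place of code of your own. Each camera call takes 0.05 s, during which the arm holds its last target. There are 200 camera calls.

## Task

Take the larger of the two gears out of the rack and fit its stem into the collar on top of the lead-forming machine: feel for the angle at which the splines mesh with the drive shaft inside, then push it fully home, wheel flush on the collar. A spring pushes it back out, so finish with the gear still in your grip and held down; leave the smaller gear in the rack and do not shove the cup of screws about.

Things in the scene. Friction and masses are not known exactly. Their poses are not given: they have to be found in the camera images.
- gear_large: Larger steel gear: wheel 44 mm across, 8 mm thick; above it a black knurled round hub 26 mm across, 32 mm tall (grip here); below it a 34 mm stem. 0.06 to 0.09 kg. Origin: centre of the wheel's underside, z up the axis (hub z +8 to +40 mm, stem to z -34 mm). Starts stem-down in a rack hole, wheel on the rack's top, at any turn.
- spline (a point): Centre of the larger gear's stem end, 34 mm below the gear's origin. The stem is a round shank 12 mm across; its lowest 16 mm has four splines, a plus-shaped cross 20 mm tip to tip with arms 5 mm thick, along the gear's own x and y axes.
- gear_small: The smaller gear: the same hub and stem, but its wheel is only 33 mm across. Same origin and axes. It stands in the rack's other hole and stays there.
- rack: Grey fixed plastic block 60 x 180 x 44 mm with two round holes of 25 mm through its top, 100 mm apart at y = +50 and -50 mm. Origin: centre of its underside; z up. Which gear stands in which hole varies.
- former: The lead-forming machine, fixed to the bench: grey housing 130 x 100 x 50 mm with two steel rollers on its front (-x) face and a crank on its right (-y) side; on its middle a square aluminium collar block 44 x 44 mm, 40 mm tall, top at 90 mm. Origin: centre of its underside, z up.
- socket (a point): Centre of the collar's bore at its top face, z up out of the bore. Round bore 23.6 mm wide, 2.5 mm chamfer at the mouth. When home, the gear's origin is here: the wheel's underside meets the collar's top, a solid stop. In the last 12 mm the stem compresses an ejector spring, 4 N rising to 10 N.
- cup: Small white open cup of screws, 58 mm wide and 26 mm high, on the bench near the robot. Origin: centre of its underside. A bystander.
- drive (a point): End of the drive shaft in the bore, 18 mm below the collar's top, with a plus-shaped slot 8 mm wide for the splines. The slot's turn is unknown (this point does not show it); the fit repeats every quarter turn, play about 0.1 rad either way. The shaft turns only stiffly (0.3 N m), so turn the gear. Unmeshed, the stem stops here with the wheel 16 mm above the collar.
Things that resemble listed ones, but are neither listed nor needed, are in the scene too. Leave any blue look-alike of the gear_small alone.

How it is judged:
On the way, in this order (a step that is already met when the one before it is completed fails the run):
1. the larger gear is drawn right out of the rack, held by the gripper (z of gear_large in the frame of rack above 0.079 m and contact force between the fingers and gear_large above 1 N), for 0.1 s.
2. its stem is meshed and pushed home, wheel down on the collar (horizontal distance between gear_large and socket below 0.003 m and z of gear_large in the frame of socket below 0.002 m), for 0.2 s.
At the end, for the whole second after the job is handed in: The larger gear stands in the collar, within 3 mm of the bore's axis and 0.06 rad of upright, its wheel within 2 mm of the collar's top against the spring, still held by the gripper (contact over 2 N); the smaller gear stands in the rack (all of step 2 and angle between the z axis of gear_large and the z axis of socket, either way round below 0.06 rad and contact force between the fingers and gear_large above 2 N and z of gear_small in the frame of rack below 0.05 m); the arm keeps its last pose, push and grip.
It fails at once if the smaller gear is moved more than 15 mm (distance of gear_small from where it was at the start of the episode above 0.015 m).
It fails at once if the cup of screws is moved more than 30 mm (distance of cup from where it was at the start of the episode above 0.03 m).
It also fails if it takes over 48 s, if anything falls off the work surface, if the arm or the gripper's body presses on something with over 40 N, if the wrist force passes 120 N, or if a joint passes its speed limit or range.

## Working session

There is one attempt and no reset: what is moved stays moved. The work goes in short steps, Python scripts to look and compute and a shell command to move; the robot and the scene stay as the last step left them, time stands still between calls to the robot, and variables do not carry over. Pictures are saved under pics/ and viewed, at most 10 in all, crops included, and the job is handed in when it is done.

```bash
mkdir -p pics; ls
python3 - <<'E'
from bench import r
import cv2,numpy as np
for n in("scene","side"):
    p,d=r.snapshot(n); cv2.imwrite(f"pics/{n}0.png",p[:,:,::-1]); np.savez(f"{n}0.npz",p=p,d=d,**r.calibration(n))
print(r.observe())
E
```

```text
pics
{'clock': 0.1, 'joint_positions': array([-1.32392946e+00,  2.76522651e-01,  1.50603135e+00, -2.62657825e-06,
        1.36067611e+00, -1.21009649e-01]), 'qvel': array([ 0.00050245, -0.00127611, -0.00389608,  0.00027397, -0.00135829,
        0.00050442]), 'tau': array([ 1.60540436e-03, -4.17698729e+01, -2.46404296e+01, -9.71436930e-05,
        5.82041714e-03,  1.02962268e-06]), 'eef_pos': array([ 0.20666197, -0.53606866,  0.2305215 ]), 'tcp_rot': array([-3.08699047e+00, -5.74308079e-01,  1.65693031e-04]), 'contact_force': array([-0.11749557,  0.39637304,  0.12506947]), 'moment': array([-0.01929951,  0.05523248, -0.03177343]), 'grip_force': 0.0, 'width': 0.08494368515304798}
```

View pics/scene0.png

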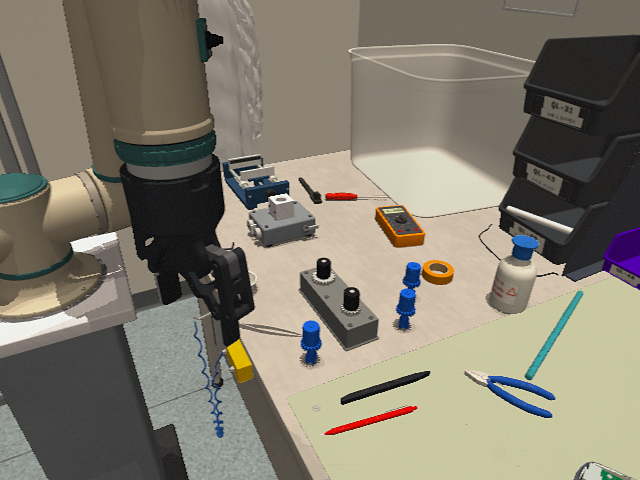

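View pics/side0.png

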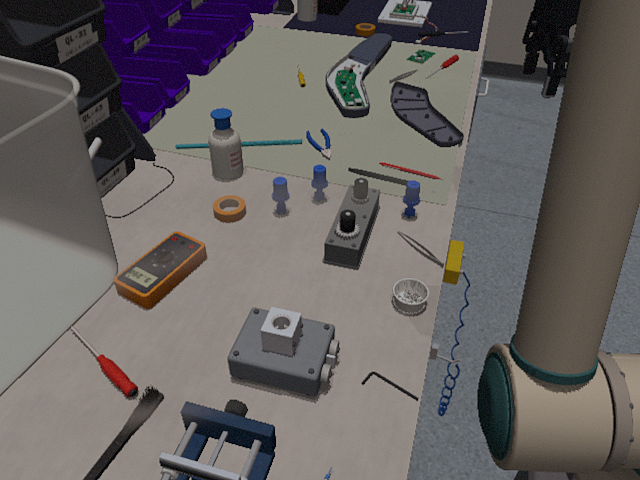

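Run:
```python
import cv2,numpy as np
a=np.load("scene0.npz")["p"];b=np.load("side0.npz")["p"]
f=lambda im,x,y,w,h,s:cv2.resize(im[y:y+h,x:x+w],None,fx=s,fy=s,interpolation=cv2.INTER_CUBIC)
A=f(a,295,250,95,100,4);B=f(b,315,165,80,100,4)
cv2.imwrite("pics/c1.png",np.hstack([A,B])[:,:,::-1])
```

```text
(no output)
```

View pics/c1.png

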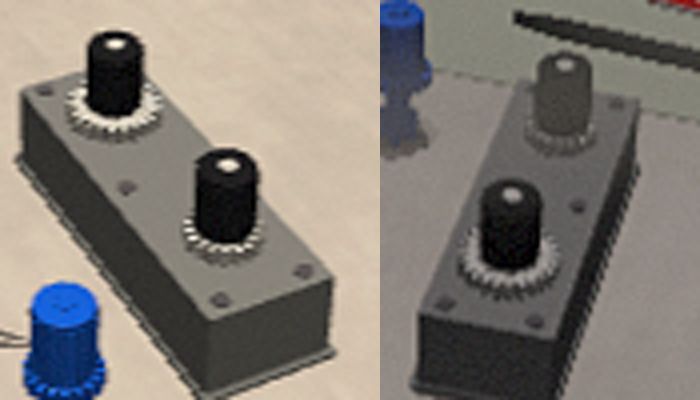

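```bash
cat > h.py <<'E'
import numpy as np
def ray(c,uv,z):
    K,R,t=c["camera_matrix"],c["R"],c["t"]
    d=R.T@np.linalg.solve(K,[*uv,1.]);o=-R.T@t
    return o+d*(z-o[2])/d[2]
E
python3 - <<'E'
import cv2,numpy as np
from h import ray
s=np.load("scene0.npz");b=np.load("side0.npz")
for n,u,v in(("large",(323.75,261),(348,213.75)),("small",(352.25,291),(361.25,181.25))):
    print(n,ray(s,u,.084),ray(b,v,.084))
print("collar",ray(s,(283,199),.09),ray(b,(281,323),.09),"cup",ray(b,(410,293),.026))
for c in(s,b):print(-c["R"].T@c["t"])
f=lambda im,x,y,w,h,k:cv2.resize(im[y:y+h,x:x+w],None,fx=k,fy=k,interpolation=cv2.INTER_CUBIC)
cv2.imwrite("pics/c2.png",np.hstack([f(s["p"],250,180,60,60,6),f(b["p"],250,300,70,60,6)])[:,:,::-1])
E
```

```text
large [ 0.47597308 -0.28882483  0.084     ] [ 0.47702653 -0.28790865  0.084     ]
small [ 0.47662598 -0.38834136  0.084     ] [ 0.4772822  -0.38756734  0.084     ]
collar [ 0.50687583 -0.03057883  0.09      ] [ 0.50400874 -0.02281818  0.09      ] cup [ 0.34815744 -0.19100247  0.026     ]
[ 0.15939769 -0.87739405  0.53178261]
[0.31590173 0.44004075 0.67522713]
```

View pics/c2.png

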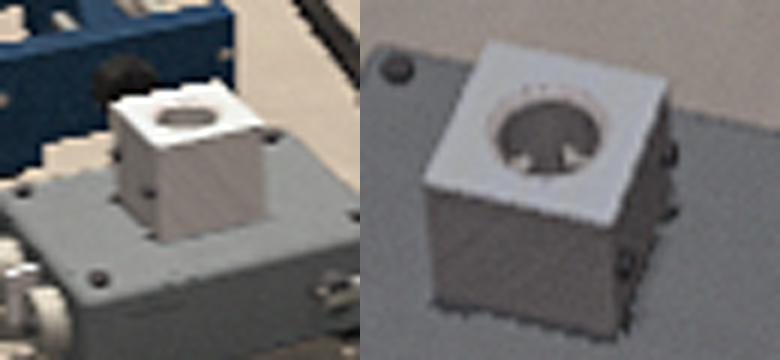

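```bash
cat >> h.py <<'E'
from scipy.spatial.transform import Rotation as Ro
def rows(o,p,yaw=None,tilt=True):
    """rows (tool-frame normalised totals) to TCP p, tool down, y azimuth yaw"""
    R=Ro.from_rotvec(o["tcp_rot"]); y=R.as_matrix()[:,1]
    a=np.arctan2(y[1],y[0]) if yaw is None else yaw
    Y=np.array([np.cos(a),np.sin(a),0]);Z=np.array([0,0,-1.]);G=np.c_[np.cross(Y,Z),Y,Z]
    w=(R.inv()*Ro.from_matrix(G)).as_rotvec()
    print("shift/500mm",np.round(R.inv().apply(np.array(p)-o["eef_pos"])/.5,4),"turn/.5",np.round(w/.5,4),"yaw",round(np.arctan2(y[1],y[0]),3))
E
python3 - <<'E'
import numpy as np
from h import *
from bench import r
s=np.load("scene0.npz");b=np.load("side0.npz")
print("collar",ray(s,(281.3,199.5),.09),ray(b,(281.3,322),.09))
o=r.observe();c=r.calibration("wrist");R=Ro.from_rotvec(o["tcp_rot"])
C=-c["R"].T@c["t"];print("cam in tool",R.inv().apply(C-o["eef_pos"]),"axis",R.inv().apply(c["R"][2]),c["camera_matrix"][0,0])
rows(o,(.50,-.03,.25),None)
E
```

```text
collar [ 0.50238636 -0.03125197  0.09      ] [ 0.50420547 -0.02460446  0.09      ]
cam in tool [ 0.07179533 -0.00024354 -0.14355853] axis [-2.80260318e-01  1.64766692e-04  9.59924021e-01] 413.5364136488688
shift/500mm [ 0.9114 -0.7335 -0.0376] turn/.5 [-0.0033 -0.0004 -0.    ] yaw -1.203
```

```bash
python3 -m crank '[0.057,-0.046,-0.002,0,0,0,0.057,-0.046,-0.002,0,0,0,0.057,-0.046,-0.002,0,0,0,0.057,-0.046,-0.002,0,0,0,0.057,-0.046,-0.002,0,0,0,0.057,-0.046,-0.002,0,0,0,0.057,-0.046,-0.002,0,0,0,0.057,-0.046,-0.002,0,0,0]' 1
python3 -m crank '[0.057,-0.046,-0.002,0,0,0,0.057,-0.046,-0.002,0,0,0,0.057,-0.046,-0.002,0,0,0,0.057,-0.046,-0.002,0,0,0,0.057,-0.046,-0.002,0,0,0,0.057,-0.046,-0.002,0,0,0,0.057,-0.046,-0.002,0,0,0,0.057,-0.046,-0.002,0,0,0]'
python3 -m crank '[0,0,0,0,0,0,0,0,0,0,0,0]'
python3 - <<'E'
from bench import r
import cv2,numpy as np
c=r.calibration("wrist");p,d=r.snapshot("wrist"); cv2.imwrite("pics/w1.png",p[:,:,::-1]); np.savez("w1.npz",p=p,d=d,**c)
E
```

```text
clock: 0.77
eef_pos: [0.3537, -0.281, 0.2391]
tcp_rot: [-3.088, -0.574, 0.0]
contact_force: [0.5, -0.3, -1.2]
width: 0.0855
grip_force: 0.0
clock: 1.43
eef_pos: [0.5002, -0.0274, 0.2471]
tcp_rot: [3.088, 0.575, -0.001]
contact_force: [0.2, -0.5, -0.2]
width: 0.0855
grip_force: 0.0
clock: 1.6
eef_pos: [0.5002, -0.0276, 0.2467]
tcp_rot: [-3.087, -0.581, 0.002]
contact_force: [-0.8, 0.4, 0.0]
width: 0.0855
grip_force: 0.0
```

View pics/w1.png

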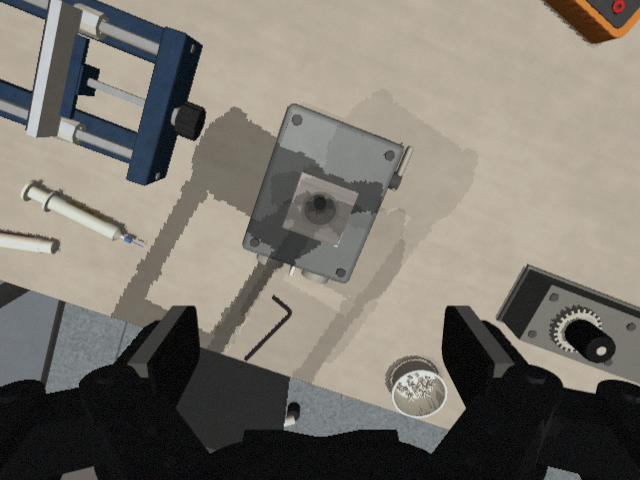

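Run:
```python
import cv2,numpy as np
w=np.load("w1.npz");p=w["p"][165:250,275:365].astype(float)
q=cv2.resize(p,None,fx=6.5,fy=6.5,interpolation=cv2.INTER_CUBIC)
q=np.clip((np.clip(q,0,255)/150)**.6*255,0,255)
cv2.imwrite("pics/c3.png",q[:,:,::-1])
```

```text
[ WARN:0@0.038] global loadsave.cpp:1063 imwrite_ Unsupported depth image for selected encoder is fallbacked to CV_8U.
```

View pics/c3.png

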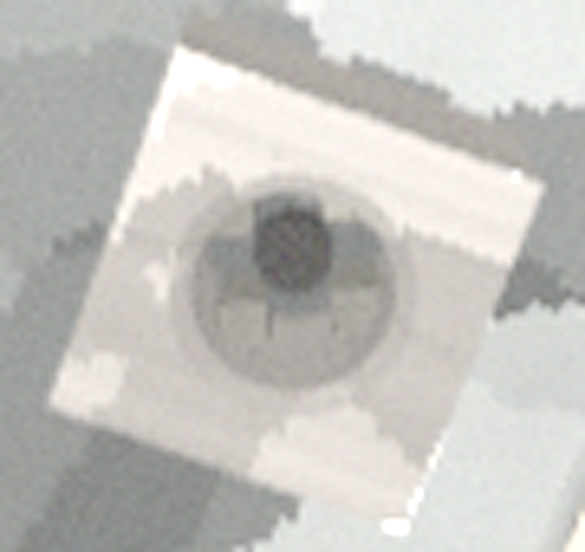

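Run:
```python
import numpy as np
from h import *
from bench import r
w=np.load("w1.npz")
f=lambda x,y:((x+.5)/6.5+274.5,(y+.5)/6.5+164.5)
P=[ray(w,f(*q),.09) for q in((180,45),(543,185),(410,527),(50,405))]
for q in P:print(q)
print("mean",np.mean(P,0),"sides",[np.linalg.norm(P[i]-P[i-1]) for i in range(4)])
print("bore",ray(w,f(293,283),.09), ray(w,f(296,290),.0875))
for a,b in(((218,300),(385,288)),((268,300),(268,345))):
    d=ray(w,f(*a),.072)-ray(w,f(*b),.072);print("az mod90",np.degrees(np.arctan2(d[1],d[0]))%90)
print(-w["R"].T@w["t"])
rows(r.observe(),(.4765,-.2885,.2))
```

```text
[ 0.52633584 -0.00303882  0.09      ]
[ 0.52656082 -0.04674677  0.09      ]
[ 0.48356957 -0.04797817  0.09      ]
[ 0.48208877 -0.0036887   0.09      ]
mean [ 0.50463875 -0.02536312  0.09      ] sides [np.float64(0.04425183675966277), np.float64(0.043708530104817594), np.float64(0.04300887682200401), np.float64(0.04431422130198984)]
bore [ 0.50574532 -0.02459038  0.09      ] [ 0.5045932  -0.02540581  0.0875    ]
az mod90 25.602524890941496
az mod90 21.21539442674332
[ 0.56721702 -0.00126787  0.39021216]
shift/500mm [-0.2306  0.4676  0.0939] turn/.5 [-0.0001  0.0034  0.    ] yaw -1.201
```

```bash
python3 -m crank '[-0.029,0.0585,0.0117,0,0,0,-0.029,0.0585,0.0117,0,0,0,-0.029,0.0585,0.0117,0,0,0,-0.029,0.0585,0.0117,0,0,0,-0.029,0.0585,0.0117,0,0,0,-0.029,0.0585,0.0117,0,0,0,-0.029,0.0585,0.0117,0,0,0,-0.029,0.0585,0.0117,0,0.0034,0]'
python3 -m crank '[0,0,0,0,0,0,0,0,0,0,0,0]'
python3 - <<'E'
from bench import r
import cv2,numpy as np
c=r.calibration("wrist");p,d=r.snapshot("wrist"); np.savez("w2.npz",p=p,d=d,**c)
q=cv2.resize(p[140:300,220:420],None,fx=4,fy=4,interpolation=cv2.INTER_CUBIC).astype(float)
cv2.imwrite("pics/w2.png",np.uint8(np.clip((q/255)**.6*255,0,255))[:,:,::-1])
E
```

```text
clock: 2.32
eef_pos: [0.4737, -0.2921, 0.2001]
tcp_rot: [-3.089, -0.57, -0.001]
contact_force: [0.2, 0.3, 0.2]
width: 0.0854
grip_force: 0.0
clock: 2.48
eef_pos: [0.4738, -0.2918, 0.1997]
tcp_rot: [-3.089, -0.566, 0.0]
contact_force: [-0.2, 0.1, -0.0]
width: 0.0854
grip_force: 0.0
```

View pics/w2.png

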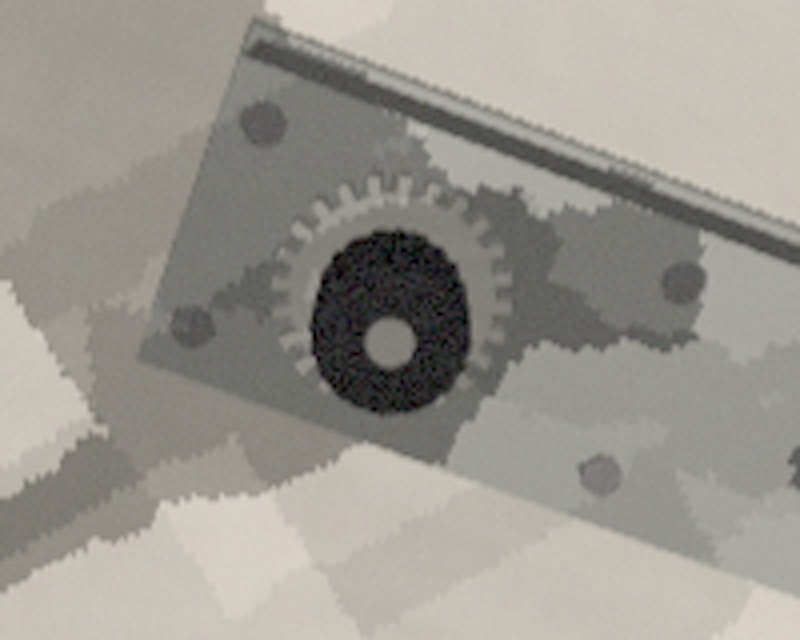

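Run:
```python
import numpy as np
from h import *
from bench import r
w=np.load("w2.npz")
g=ray(w,(390.5/4+219.5,343.5/4+139.5),.084);print(g)
rows(r.observe(),(*g[:2],.056))
```

```text
[ 0.47662609 -0.28809458  0.084     ]
shift/500mm [ 0.0059 -0.0022  0.2881] turn/.5 [-0.0032 -0.0018 -0.    ] yaw -1.207
```

```bash
python3 -m crank '[0.0059,-0.0022,0.036,-0.0032,-0.0018,0,0,0,0.036,0,0,0,0,0,0.036,0,0,0,0,0,0.036,0,0,0,0,0,0.036,0,0,0,0,0,0.036,0,0,0,0,0,0.036,0,0,0,0,0,0.036,0,0,0]'
python3 -m crank '[0,0,0,0,0,0,0,0,0,0,0,0]' 
python3 -m crank '[0,0,0,0,0,0,0,0,0,0,0,0,0,0,0,0,0,0,0,0,0,0,0,0,0,0,0,0,0,0,0,0,0,0,0,0,0,0,0,0,0,0,0,0,0,0,0,0]' 0
python3 -m crank '[0,0,0,0,0,0,0,0,0,0,0,0]'
```

```text
clock: 3.2
eef_pos: [0.4781, -0.2863, 0.0564]
tcp_rot: [3.087, 0.575, 0.002]
contact_force: [0.3, 0.1, -0.7]
width: 0.0854
grip_force: 0.0
clock: 3.37
eef_pos: [0.4777, -0.2862, 0.0564]
tcp_rot: [-3.088, -0.575, 0.0]
contact_force: [0.6, 0.6, -0.3]
width: 0.0851
grip_force: 0.0
clock: 4.03
eef_pos: [0.4789, -0.2877, 0.0575]
tcp_rot: [3.086, 0.574, 0.003]
contact_force: [-1.0, 0.7, 5.2]
width: 0.024
grip_force: 58.9
clock: 4.2
eef_pos: [0.4788, -0.2877, 0.0575]
tcp_rot: [3.086, 0.574, 0.003]
contact_force: [-0.8, 0.2, 6.1]
width: 0.024
grip_force: 58.9
```

```bash
python3 -m crank '[0,0,-0.02,0,0,0,0,0,-0.035,0,0,0,0,0,-0.035,0,0,0,0,0,-0.035,0,0,0,0,0,-0.035,0,0,0,0,0,-0.035,0,0,0,0,0,-0.035,0,0,0,0,0,-0.035,0,0,0]'
python3 -m crank '[0,0,0,0,0,0,0,0,0,0,0,0]'
python3 - <<'E'
from bench import r
import cv2,numpy as np
from h import *
o=r.observe();rows(o,(.505,-.025,.165))
P=[]
for n in("scene","side"):
    p,d=r.snapshot(n);c=r.calibration(n)
    X=c["R"]@(o["eef_pos"]+[0,0,-.03])+c["t"];u=c["camera_matrix"]@X;u=(u[:2]/u[2]).astype(int);print(n,u)
    x,y=u-[35,40]
    q=cv2.resize(p[max(y,0):y+80,max(x,0):x+70],(420,480),interpolation=cv2.INTER_CUBIC).astype(float);P.append(q)
cv2.imwrite("pics/g.png",np.uint8(np.clip((np.hstack(P).clip(0)/255)**.7*255,0,255))[:,:,::-1][:,:800])
E
```

```text
clock: 4.87
eef_pos: [0.4779, -0.287, 0.1901]
tcp_rot: [3.087, 0.574, 0.001]
contact_force: [-0.2, -0.1, -1.0]
width: 0.0242
grip_force: 58.9
clock: 5.03
eef_pos: [0.4785, -0.2874, 0.1898]
tcp_rot: [3.086, 0.574, 0.004]
contact_force: [-0.2, -0.0, -1.4]
width: 0.0243
grip_force: 58.9
shift/500mm [ 0.2381 -0.4709  0.0484] turn/.5 [ 0.0068 -0.0035  0.    ] yaw -1.203
scene [325 223]
side [348 176]
```

View pics/g.png

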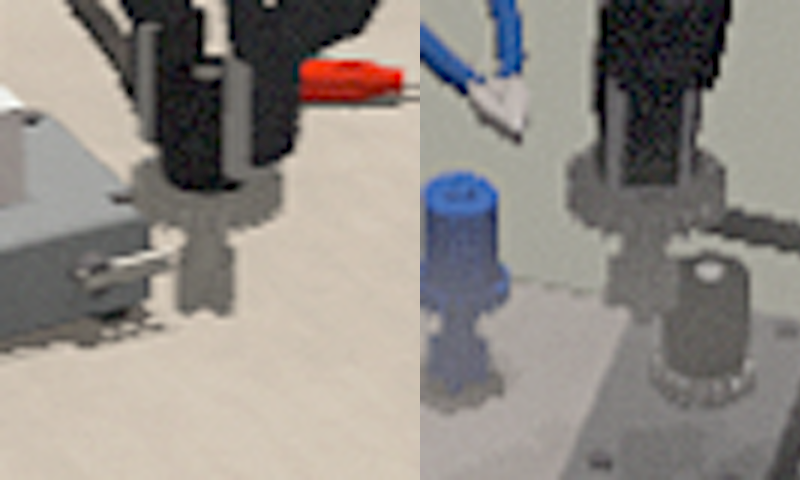

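```bash
python3 -m crank '[0.03,-0.0589,0.006,0.0068,-0.0035,0,0.03,-0.0589,0.006,0,0,0,0.03,-0.0589,0.006,0,0,0,0.03,-0.0589,0.006,0,0,0,0.03,-0.0589,0.006,0,0,0,0.03,-0.0589,0.006,0,0,0,0.03,-0.0589,0.006,0,0,0,0.03,-0.0589,0.006,0,0,0]'
python3 -m crank '[0,0,0,0,0,0,0,0,0,0,0,0,0,0,0,0,0,0]'
python3 - <<'E'
from bench import r
import cv2,numpy as np
from h import *
o=r.observe();rows(o,(.506,-.0245,.12));R=Ro.from_rotvec(o["tcp_rot"])
c=r.calibration("wrist");p,d=r.snapshot("wrist")
for z in(.0135,.0055):
    X=c["R"]@(o["eef_pos"]+R.apply([0,0,z]))+c["t"];u=c["camera_matrix"]@X;print("expected wheel centre px",u[:2]/u[2],"px/mm",413.5/X[2]/1000)
X=c["R"]@np.array([.5047,-.0252,.09])+c["t"];u=c["camera_matrix"]@X;print("collar",u[:2]/u[2])
q=cv2.resize(p[190:350,220:420],None,fx=4,fy=4,interpolation=cv2.INTER_CUBIC).astype(float)
cv2.imwrite("pics/w3.png",np.uint8(np.clip((q/255)**.6*255,0,255))[:,:,::-1])
E
```

```text
clock: 5.8
eef_pos: [0.5043, -0.0224, 0.1636]
tcp_rot: [-3.086, -0.574, 0.006]
contact_force: [0.6, 0.1, -0.7]
width: 0.024
grip_force: 59.0
clock: 6.05
eef_pos: [0.5048, -0.0242, 0.1642]
tcp_rot: [-3.087, -0.576, 0.005]
contact_force: [-0.5, -0.2, -1.9]
width: 0.0242
grip_force: 59.2
shift/500mm [0.0023 0.0015 0.0885] turn/.5 [-0.0042  0.006   0.    ] yaw -1.202
expected wheel centre px [320.76743726 297.28524059] px/mm 2.419753391182352
expected wheel centre px [320.78143364 305.80643531] px/mm 2.533610756795226
collar [322.4837245  251.63952667]
```

View pics/w3.png

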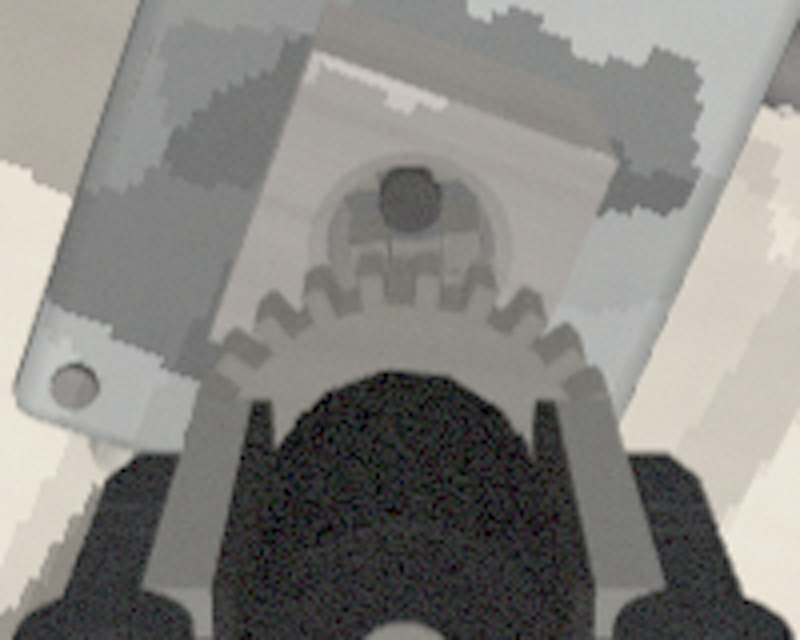

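Run:
```python
from bench import r
import numpy as np
from h import *
o=r.observe();R=Ro.from_rotvec(o["tcp_rot"]);c=r.calibration("wrist")
for z in(.0135,.0055):
  for x in(.019,.022,.024):
    X=c["R"]@(o["eef_pos"]+R.apply([x,0,z]))+c["t"];u=c["camera_matrix"]@X;print(z,x,u[:2]/u[2])
```

```text
0.0135 0.019 [320.91890171 253.64434296]
0.0135 0.022 [320.93369496 246.49957727]
0.0135 0.024 [320.94364133 241.69573263]
0.0055 0.019 [320.94031068 260.331213  ]
0.0055 0.022 [320.95594201 252.872855  ]
0.0055 0.024 [320.96645623 247.85608039]
```

```bash
python3 -m crank '[0.0038,0.0015,0.012,-0.004,0.006,0,0,0,0.012,0,0,0,0,0,0.012,0,0,0,0,0,0.008,0,0,0,0,0,0.008,0,0,0,0,0,0.008,0,0,0,0,0,0.008,0,0,0,0,0,0.008,0,0,0]'
python3 -m crank '[0,0,0.004,0,0,0,0,0,0,0,0,0]'
```

```text
clock: 6.77
eef_pos: [0.5076, -0.0242, 0.1269]
tcp_rot: [-3.089, -0.574, -0.003]
contact_force: [-0.1, 0.5, -1.1]
width: 0.0243
grip_force: 59.2
clock: 6.93
eef_pos: [0.5072, -0.0241, 0.1247]
tcp_rot: [-3.088, -0.575, -0.002]
contact_force: [0.4, -0.3, -1.2]
width: 0.0242
grip_force: 59.2
```

Clean in the bore with no side force. Continue down to the shaft end in small steps.

```bash
python3 -m crank '[0,0,0.004,0,0,0,0,0,0.004,0,0,0,0,0,0,0,0,0]'
python3 -m crank '[0,0,0.004,0,0,0,0,0,0,0,0,0]'
python3 -m crank '[0,0,0.004,0,0,0,0,0,0,0,0,0]'
```

```text
clock: 7.18
eef_pos: [0.5074, -0.0241, 0.121]
tcp_rot: [-3.088, -0.575, -0.003]
contact_force: [0.8, 0.1, -0.5]
width: 0.024
grip_force: 59.2
clock: 7.35
eef_pos: [0.5077, -0.0242, 0.1193]
tcp_rot: [3.088, 0.575, 0.004]
contact_force: [-0.6, 0.7, 0.6]
width: 0.0241
grip_force: 59.3
clock: 7.52
eef_pos: [0.508, -0.0242, 0.1187]
tcp_rot: [3.088, 0.575, 0.005]
contact_force: [-2.7, -0.6, 9.3]
width: 0.0241
grip_force: 60.5
```

```bash
python3 -m crank '[0,0,0.001,0,0,-0.1,0,0,0,0,0,-0.1,0,0,0,0,0,-0.1,0,0,0,0,0,-0.1,0,0,0,0,0,-0.1,0,0,0,0,0,-0.1]'
python3 -m crank '[0,0,0,0,0,-0.1,0,0,0,0,0,-0.1,0,0,0,0,0,-0.1,0,0,0,0,0,-0.1]'
python3 -m crank '[0,0,0,0,0,-0.1,0,0,0,0,0,-0.1,0,0,0,0,0,-0.1,0,0,0,0,0,-0.1]'
```

```text
clock: 8.02
eef_pos: [0.5073, -0.0242, 0.1167]
tcp_rot: [2.966, 1.033, 0.003]
contact_force: [-0.2, -0.1, -1.0]
width: 0.0242
grip_force: 59.1
clock: 8.35
eef_pos: [0.506, -0.0237, 0.1164]
tcp_rot: [-2.848, -1.322, 0.001]
contact_force: [-2.7, 1.6, 1.1]
width: 0.0244
grip_force: 59.3
clock: 8.68
eef_pos: [0.5056, -0.0234, 0.1164]
tcp_rot: [-2.701, -1.599, 0.001]
contact_force: [-2.5, 1.4, 3.1]
width: 0.0245
grip_force: 59.3
```

Run:
```python
from bench import r
from h import *
o=r.observe();print(o["moment"],o["contact_force"],o["joint_positions"]);R=Ro.from_rotvec(o["tcp_rot"]).as_matrix();print(R[:,0])
t=np.array([.5047,-.0252])+.0022*R[:2,0];rows(o,(*t,.1164))
```

```text
[ 0.27299125  0.68280616 -0.35178528] [-2.46287842  1.39269301  3.14342969] [-0.18508208  0.26949963  1.82484358  0.00198749  1.04963751  0.31578982]
[0.48106099 0.87668667 0.00089423]
shift/500mm [0.0004 0.0001 0.0001] turn/.5 [-0.0056 -0.0018 -0.    ] yaw -0.502
```

```bash
python3 -m crank '[0,0,0,0,0,0.1,0,0,0,0,0,0.1,0,0,0,0,0,0,0,0,0.003,0,0,0,0,0,0.003,0,0,0,0,0,0,0,0,0]'
python3 -m crank '[0,0,0.004,0,0,0,0,0,0.004,0,0,0,0,0,0,0,0,0]'
python3 - <<'E'
from bench import r
print(r.observe()["moment"])
E
```

```text
clock: 9.18
eef_pos: [0.5061, -0.0236, 0.1136]
tcp_rot: [-2.779, -1.462, 0.0]
contact_force: [-4.7, 1.4, 4.3]
width: 0.0245
grip_force: 59.7
clock: 9.43
eef_pos: [0.5061, -0.0236, 0.11]
tcp_rot: [-2.779, -1.462, -0.0]
contact_force: [-4.9, 1.7, 6.4]
width: 0.0242
grip_force: 60.2
[ 0.34154434  1.16293308 -0.09922566]
```

```bash
python3 -m crank '[0,-0.0016,0.004,0,0,0,0,0,0.004,0,0,0,0,0,0.004,0,0,0,0,0,0.003,0,0,0,0,0,0,0,0,0,0,0,0,0,0,0]'
python3 -m crank '[0,0,0.004,0,0,0,0,0,0,0,0,0,0,0,0,0,0,0]'
python3 -m crank '[0,0,0.004,0,0,0,0,0,0,0,0,0,0,0,0,0,0,0]'
```

```text
clock: 9.93
eef_pos: [0.5061, -0.0235, 0.1035]
tcp_rot: [-2.78, -1.462, -0.002]
contact_force: [-6.5, 1.3, 13.3]
width: 0.0245
grip_force: 60.7
clock: 10.18
eef_pos: [0.5061, -0.0235, 0.1034]
tcp_rot: [2.78, 1.463, 0.003]
contact_force: [-9.7, 2.2, 24.9]
width: 0.0241
grip_force: 62.1
clock: 10.43
eef_pos: [0.5061, -0.0235, 0.1034]
tcp_rot: [2.779, 1.463, 0.004]
contact_force: [-13.0, 2.3, 37.7]
width: 0.0242
grip_force: 63.3
```

```bash
python3 -m crank '[0,0,-0.003,0,0,0,0,0,0,0,0,0,0,0,0,0,0,0]'
python3 - <<'E'
from bench import r
import cv2,numpy as np
P=[]
for n,x,y in(("scene",245,150),("side",245,280)):
    p,d=r.snapshot(n);P.append(cv2.resize(p[y:y+90,x:x+75],(400,480),interpolation=cv2.INTER_CUBIC).astype(float).clip(0))
cv2.imwrite("pics/end.png",np.uint8((np.hstack(P)/255).clip(0,1)**.6*255)[:,:,::-1])
o=r.observe();print(o["moment"],o["contact_force"],o["clock"])
E
```

```text
clock: 10.68
eef_pos: [0.5061, -0.0235, 0.1034]
tcp_rot: [2.78, 1.463, 0.003]
contact_force: [-10.9, 2.5, 28.4]
width: 0.0241
grip_force: 61.9
[ 0.43673383  2.12633632 -0.1317771 ] [-10.64105615   1.95272479  28.42142708] 10.7833
```

View pics/end.png

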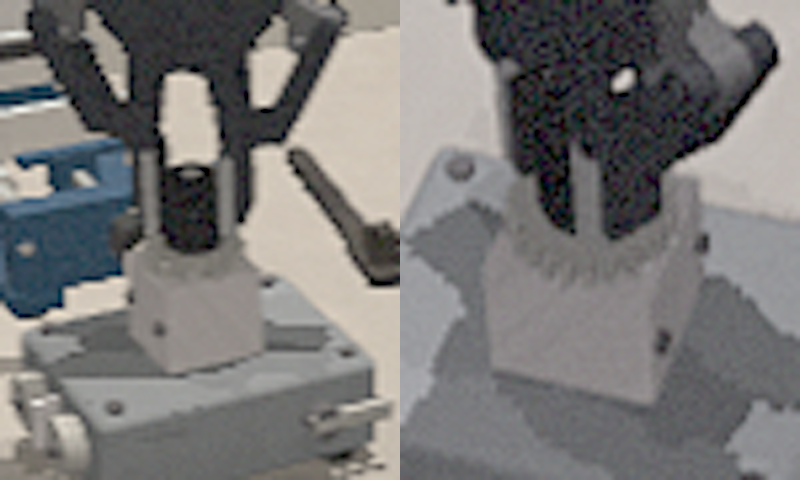

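The picture shows the wheel flush on the collar in both views, upright and gripped, with a steady 28 N push. I'm handing it in.

```bash
python3 -c "
from bench import r
print(r.close_job())"
```

```text
the job is handed in; nothing more can be done
None
```

The larger gear is meshed, pushed home flush on the collar, and still gripped and held down with about 28 N. I handed the job in at 10.8 s on the robot's clock; no verdict came back.

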